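# Put the play pans away on the ratchet tray

### The job

Nest the small red pan inside the big blue pan on the pulled-out tray, sitting flat on its bottom and with the two handles fanned out, their tips at least 60 mm apart and neither reaching out over the tray's sides. Flip the red ratchet pawl all the way over to its released side while the tray is still out, and slide the tray fully home into its cedar bay with the pans nested in it. Leave the pawl flipped over and do not disturb the frog, the bell, the tangram puzzle, or the dump cart with its ball.

Things in the scene. Friction and masses are not known exactly. Their poses are not given: they have to be found in the camera images.
- bay: Fixed cedar tray bay, 262 mm deep, 324 wide. Origin: middle of its front edge, on the work surface; x into the bay (away from the robot), y left, z up; place varies, yaw within 0.2 rad. Side cheeks (y 148 to 162 mm, both sides) 48 mm high for the front 130 mm, then a roof (x 130 to 262 mm, underside 105, top 117 mm high). A 91 mm high steel post holds the pawl's pivot on the left cheek.
- tray (a joint): How far the tray is pulled out, m: 0 = fully home (a stop), at most 0.16; starts 0.10 to 0.14. Opens toward the bay's -x; 2 N friction, stays where left. Brass saw teeth, 20 mm pitch, along its left (+y) edge: with the pawl down on them it can be pulled out but, after at most 20 mm of slack, not pushed in.
- tray_floor (a point): Middle of the tray's floor, upper face, 18 mm above the work surface; axes as the bay's. Inside 244 mm long in x, 224 mm wide; side and back walls 6 mm thick, tops 42 mm above the work surface; front panel 290 mm wide, 10 mm thick, top 56 mm above the work surface, outer face 135 mm toward -x of this point.
- tray_pull (a point): Centre of the tray's dark steel pull: horizontal bar along the bay's y, 100 mm long, 12 mm thick in x, 14 mm high, centre 46 mm above the work surface, 35 mm in front of the front panel (29 mm clear gap between bar and panel; legs join bar and panel 44 mm either side of the middle). Can be pinched from above across x, or pushed.
- pawl (a joint): Angle of the pawl on its pivot (along the bay's y), rad: 0 = steel toe down in the teeth, tray locked against going in; 1.05 = flipped fully over (a stop), tray free. Weighted: from below about 0.6 it falls back to locked, from above it falls over to released and stays. Reads up to about 0.3 when the toe rests on a tooth. Under 1 N on the knob moves it.
- pawl_knob (a point): Centre of the red knob on the pawl's red paddle: cylinder along the bay's y, 26 mm across, 30 mm long. Swings at 78 mm radius about the pivot at bay x 75, y 128, height 75 mm. Locked, the paddle leans 0.44 rad to the bay's -x (knob at bay x 42, height 146 mm); released, 0.61 rad to +x (bay x 120, height 139 mm). Push it toward the bay's +x to release.
- big_pan: Blue toy saucepan, loose on the tray, about 0.28 kg: outside radius 54 mm at the foot, 60 at the rim, 44 mm high, wall 4, bottom 5 mm thick. Origin: centre of its underside, z up. Dark wooden handle along +x to 127 mm from the centre, 14 mm wide, 10 thick, its middle 33 to 40 mm above the underside; at the start it points out of the bay (-x) within 0.6 rad.
- big_handle_tip (a point): Outer end of the big pan's handle, 127 mm from the pan's axis.
- small_pan: Red toy saucepan, loose on the work surface left or right of the tray, 0.12 kg: outside radius 38 mm at the foot, 42 at the rim, 52 mm high. Origin: centre of its underside, z up. Flat-sided pale handle along +x to 135 mm from the centre, 14 mm wide, 10 thick, 56 mm above the underside at 88 mm out, rising outward 0.12 rad. Nested: underside 5 mm above the big pan's, handle 8 mm over its rim.
- small_handle_tip (a point): Outer end of the small pan's handle, 135 mm from the pan's axis, 62 mm above its underside.
- cart: Bystander: yellow plastic dump cart, 134 mm long in x, 84 mm wide, 85 mm high, standing on the work surface on the other side of the tray from the small pan. Origin: centre of its underside.
- ball_center (a point): Bystander: centre of the green glass ball, 58 mm across, lying loose in the cart's open bed.
- frog: Bystander: green ceramic frog, 85 mm wide, 92 mm high, on the work surface beside the bay. Origin: centre of its underside.
- tangram: Bystander: square wooden tangram puzzle of coloured tiles, 116 by 116 by 29 mm, on the work surface on the other side of the bay from the frog. Origin: centre of its underside.
- bell: Bystander: stainless steel hand bell, 64 mm across, 97 mm high, standing on the bay's roof (117 mm above the work surface) on the right-hand side. Origin: centre of its underside.

How it is judged:
By the outcome, as a careful person would: the job done as asked, in the order asked, and still so for the second after the job is handed in, with the robot touching nothing.
It also fails if it takes over 61 s, if anything falls off the work surface, if the arm or the gripper's body presses on something with over 40 N, if the wrist force passes 120 N, or if a joint passes its speed limit or range.

### The arm

A 7-joint arm with a two-finger parallel gripper is mounted at the origin on the work surface. World frame = base frame: x ahead of the robot, y to its left, z up, the work surface at z = 0. Lengths are in mm, angles in rad, forces in N, time in s.
With the tool pointing down it reaches from about 400 to 875 mm from the base axis. Payload 4.4 kg.
Tool frame: the origin (TCP) lies midway between the tips of the shut fingers; the grasp point (between the pads) lies 19 mm behind it (ctrl.grip_point_offset is the distance from the TCP to the grasp point, in mm); z points along the fingers, y is the line along which they close (so a half turn about z gives the same grasp; the last joint's range is limited). The gripper opens to 85 mm and grips with 20 to 120 N. Pads are 22 mm wide; open, the fingers measure 114 mm over their backs; the gripper's body (76 mm by 85 mm) begins 54 mm behind the grasp point. The pads swing forward as they close: fully open they stand 13 mm farther back than shut.
Start: joints at [1.28, 0.628, 0.038, 1.517, -0.027, 0.996, -0.02], TCP at [144.92, -633.653, 231.313] pointing down, gripper open.
Joint ranges: [-3.06, 3.06], [-0.37, 2.12], [-1.25, 1.32], [0.18, 2.47], [-1.1, 4.24], [0.23, 1.98], [-2.94, 2.94]. Speed limits (rad/s): [2.57, 2.57, 3.14, 3.14, 3.14, 3.14, 3.14].

### API

Orientations are given as [roll, pitch, yaw] about the fixed x, y, z axes, in that order (R = Rz(yaw) Ry(pitch) Rx(roll)).
In Python, from cell import ctrl gives the robot as it stands.
- The arm moves only by the tool send_path, called after "Request:" by a JSON object that holds its "method" and its "body". Schema: {"type":"object","properties":{"increments":{"type":"string"},"only":{"type":"string"},"quiet":{"type":"boolean"},"lines":{"type":"string"}},"required":["increments"],"additionalProperties":false}. increments is a string of 1 to 12 rows, parted by semicolons, with the numbers parted by spaces; each row has 7 numbers: dx, dy, dz in units of 5 mm, then a rotation vector rx, ry, rz in units of 0.1 rad, then the finger opening in mm; each row shifts and turns the commanded pose from where the row before left it, along the tool's axes as they then stand; what a row does not reach is not made up. A row lasts 1/10 s, in which the tool goes at most 50 mm and 0.15 rad, less where a joint would pass 70% of its speed; a pose out of reach is approached as far as the arm can. The fingers move at their own pace and stop on an object; the grip force is fixed at half the most. Time passes only in rows, so rows that do not move let the fingers close. The tool returns the time, the measured TCP pose, the force, the opening and the grip force at its end. only (a regular expression) keeps the lines of the reply that match it, lines (a string "A,B") keeps lines A to B, and quiet returns only ok. Input that does not fit is refused with a message, and nothing moves.
- ctrl.read_state(): the state, without advancing time (a new reading comes with each control period).
- ctrl.get_image(name): name is "scene" or "top" or "wrist"; returns the picture (400x640x3 uint8, blue, green, red); there is no depth.
- ctrl.calibration(name): a dict with "fx", "fy", "cx", "cy" (pixels), "k1" (the pictures are not rectified: a ray, as slopes to the right and down, at radius r is drawn at 1 + k1 r^2 times it, then the intrinsics apply), "rvec" (rotation vector, rad) and "tvec" (3), from world to camera coordinates, as OpenCV has them; the wrist camera has in their place "hand_eye" (4x4, takes a point from camera to tool coordinates, whose origin is the TCP and whose axes are the flange's). Camera axes: x right, y down, z forward; pixel columns grow to the right and rows downward; lengths in mm; the calibration is good to about 2 mm. A picture is of the moment at which its call begins: read the wrist's pose just before it. calibration takes no time and is no camera call.
- ctrl.finish_job(): hands the job in; it is judged then, once.
The state is a dict: "clock": time; "qpos": joint angles; "qd": joint speeds; "tau": joint torques, N m; "eef_pos": TCP position; "tool_rot": TCP orientation; "force": force on the tool from outside, world axes, zero at the start; "torque": the same for the moment, N m; "width": finger opening in mm; "gripper_force": force on a finger pad.
Only numpy, scipy, OpenCV 4.12 (cv2) and the standard library are available. Lean on these libraries where they do the work, as an engineer would, in place of code of your own. Each camera call takes 0.05 s, during which the arm holds its last target. There are 200 camera calls.

## Working session

There is one attempt and no reset: what is moved stays moved. The work goes in short steps, Python scripts to look and compute and a tool call to move; the robot and the scene stay as the last step left them, time stands still between calls to the robot, and variables do not carry over. Pictures are saved under pics/ and viewed, at most 10 in all, crops included, and the job is handed in when it is done.

```bash
ls; mkdir -p pics; python3 - <<'E'
from cell import ctrl
import cv2,numpy as np
s=ctrl.read_state();print(s)
for n in("scene","top","wrist"):
    im=ctrl.get_image(n);cv2.imwrite(f"pics/{n}0.png",im)
    print(n,ctrl.calibration(n))
print(ctrl.grip_point_offset)
E
```

```text
cell.py
pics
{'clock': 0.0, 'qpos': array([ 1.28022539,  0.62931123,  0.03843169,  1.51841226, -0.02700664,
        0.99631412, -0.01999165]), 'qd': array([ 0.00077357, -0.00041108, -0.00062676, -0.00060712, -0.00138422,
       -0.00078247, -0.00058137]), 'tau': array([ 5.86218903e-04, -5.63391852e+01,  1.22604668e+00, -1.93438947e+01,
        1.07987429e-02,  1.06688321e-02, -1.60874697e-05]), 'eef_pos': array([ 144.76360081, -633.00571254,  230.39737832]), 'tool_rot': array([-3.13966532e+00,  1.30918123e-05,  2.24782990e-01]), 'force': array([ 0.49302237,  0.57895636, -0.6148102 ]), 'torque': array([-0.0268922 ,  0.04358797,  0.00861039]), 'gripper_force': 0.0, 'width': 85.23446533520188}
scene {'fx': 403.596159400411, 'fy': 403.596159400411, 'cx': 318.5853329979388, 'cy': 205.9580085155178, 'k1': -0.06710248312030481, 'rvec': array([ 1.38206314,  2.31355985, -0.80543391]), 'tvec': array([ 269.28675686, -336.65011193, 1466.15205151])}
top {'fx': 463.1768504880218, 'fy': 463.1768504880218, 'cx': 314.2338878372243, 'cy': 197.69097804352916, 'k1': -0.1288618745803254, 'rvec': array([ 2.14521844, -2.12511549,  0.14910758]), 'tvec': array([  25.3821688 ,  565.04294075, 1301.92767892])}
wrist {'fx': 343.3408995048923, 'fy': 343.3408995048923, 'cx': 324.8160054783689, 'cy': 205.4226997170937, 'k1': 0.019202938020881334, 'hand_eye': array([[ 3.24993641e-04, -9.44571762e-01, -3.28304861e-01,
         8.54184442e+01],
       [ 9.99999697e-01,  5.39403885e-04, -5.62014633e-04,
         2.46519421e-01],
       [ 7.07952069e-04, -3.28304578e-01,  9.44571650e-01,
        -1.43065380e+02],
       [ 0.00000000e+00,  0.00000000e+00,  0.00000000e+00,
         1.00000000e+00]])}
18.700000000000003
```

View pics/top0.png

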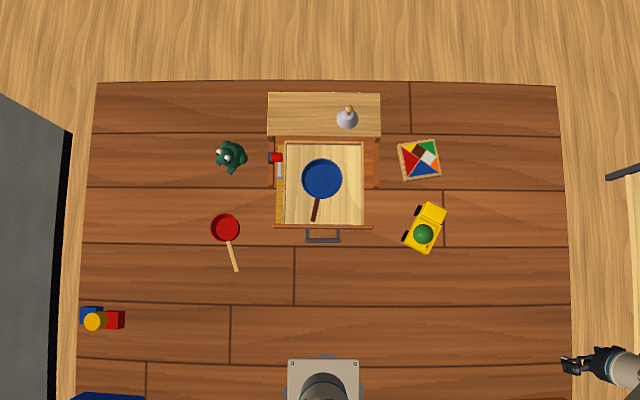

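View pics/scene0.png

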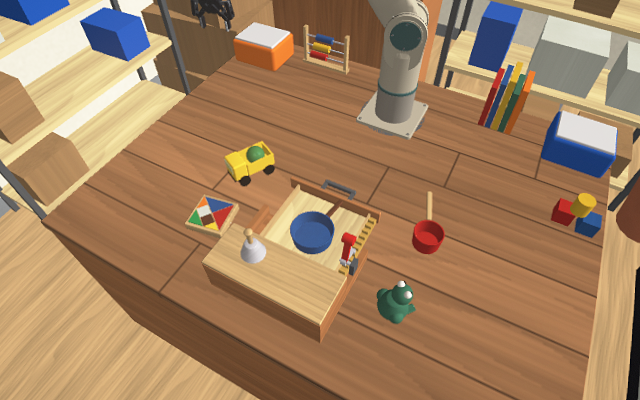

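The top view shows the red pan on the left at about (225,228) with its handle tip at (236,271). The blue pan is on the tray at (321,180), the knob at (275,157) and the pull at (322,236). The cart and tangram are on the right, the frog is at (230,156), and the bell is on the roof. The scene view agrees, with the pawl leaning toward the robot.

```bash
cat > h.py <<'E'
from cell import ctrl
import cv2,numpy as np
from scipy.spatial.transform import Rotation as R
def cam(n,st=None):
    c=ctrl.calibration(n);K=np.array([[c['fx'],0,c['cx']],[0,c['fy'],c['cy']],[0,0,1]]);D=np.array([c['k1'],0,0,0.])
    if 'rvec' in c:
        Rw=cv2.Rodrigues(c['rvec'])[0];return K,D,Rw.T,-Rw.T@c['tvec']
    T=R.from_euler('xyz',st['tool_rot']).as_matrix();H=c['hand_eye']
    return K,D,T@H[:3,:3],T@H[:3,3]+st['eef_pos']
def plane(C,px,z):
    K,D,Rc,o=C
    u=cv2.undistortPoints(np.array(px,float).reshape(-1,1,2),K,D).reshape(-1,2)
    d=np.c_[u,np.ones(len(u))]@Rc.T
    return o+d*((z-o[2])/d[:,2])[:,None]
def proj(C,P):
    K,D,Rc,o=C
    return cv2.projectPoints((np.array(P,float).reshape(-1,3)-o)@Rc,np.zeros(3),np.zeros(3),K,D)[0].reshape(-1,2)
def mask(im,lo,hi):
    h=cv2.cvtColor(im,cv2.COLOR_BGR2HSV);m=cv2.inRange(h,lo,hi)
    if lo[0]==0: m|=cv2.inRange(h,(172,lo[1],lo[2]),(180,hi[1],hi[2]))
    return m
RED=((0,170,60),(6,255,255));BLUE=((100,150,40),(125,255,255))
def blobs(m,amin=20):
    cs=cv2.findContours(m,cv2.RETR_EXTERNAL,cv2.CHAIN_APPROX_NONE)[0]
    return sorted([c for c in cs if cv2.contourArea(c)>amin],key=cv2.contourArea,reverse=True)
def delta(p,yaw=None):
    """tool-axis move to world p (and yaw turn about tool z)"""
    s=ctrl.read_state();M=R.from_euler('xyz',s['tool_rot'])
    return M.inv().apply(np.array(p)-s['eef_pos']).round(1)
E
python3 - <<'E'
from h import *
im=cv2.imread('pics/top0.png');C=cam('top')
for nm,r in(('red',RED),('blue',BLUE)):
    for c in blobs(mask(im,*r)):
        (x,y),rad=cv2.minEnclosingCircle(c);print(nm,cv2.contourArea(c),(x,y),rad,cv2.boundingRect(c),plane(C,[(x,y)],52 if nm=='red' else 62).round(0))
print(plane(C,[(268,94),(380,94),(267,135),(380,136)],117).round())
print(plane(C,[(274,227),(372,229)],56).round())
print('bar',plane(C,[(306,241),(340,241)],53).round(), 'tip',plane(C,[(236,271)],65).round(),plane(C,[(314,220)],55).round(),'knob',plane(C,[(275,157)],146))
cv2.imwrite('pics/crop0.png',cv2.resize(im[80:290,190:460],None,fx=2.9,fy=2.8,interpolation=cv2.INTER_CUBIC)[:600])
E
```

```text
red 636.0 (224.5, 227.7105255126953) 15.121264457702637 (210, 213, 30, 29) [[474. 288.  52.]]
red 292.0 (113.5, 319.5) 13.509356498718262 (103, 310, 22, 20) [[203. 607.  52.]]
red 194.0 (404.0, 161.0) 14.31792163848877 (401, 147, 18, 29) [[ 675. -231.   52.]]
red 81.0 (276.0, 157.0) 6.403224468231201 (271, 152, 11, 10) [[683. 144.  52.]]
blue 1186.5 (321.2242431640625, 178.17987060546875) 19.975927352905273 (302, 159, 40, 40) [[619.  11.  62.]]
blue 335.5 (107.0, 398.5) 37.00347900390625 (70, 392, 75, 8) [[-22. 615.  62.]]
blue 173.5 (422.0, 173.5) 13.238302230834961 (409, 161, 27, 16) [[ 636. -281.   62.]]
blue 137.5 (91.0, 315.0) 13.601571083068848 (80, 306, 23, 18) [[213. 672.  62.]]
[[ 853.  165.  117.]
 [ 856. -156.  117.]
 [ 731.  165.  117.]
 [ 730. -153.  117.]]
[[ 477.  145.   56.]
 [ 474. -135.   56.]]
bar [[438.  53.  53.]
 [439. -44.  53.]] tip [[351. 248.  65.]] [[498.  31.  55.]] knob [[660.32259034 137.33789023 146.        ]]
```

View pics/crop0.png

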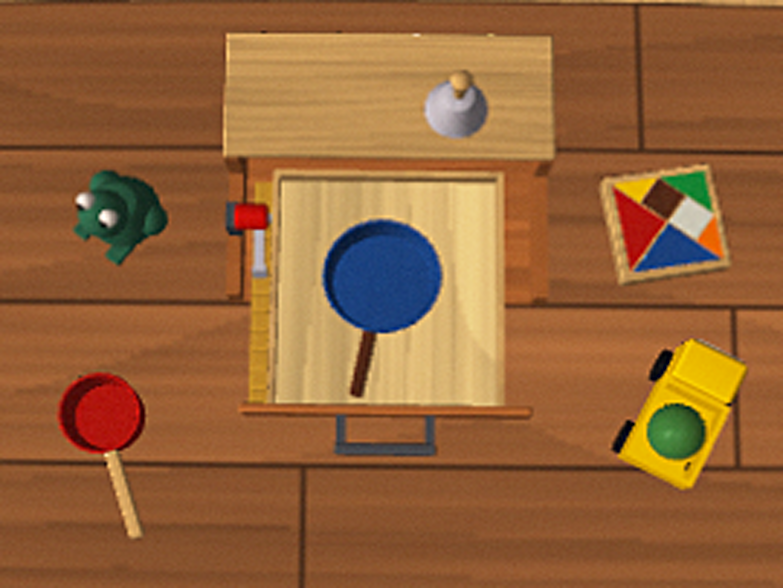

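The crop shows the bay with almost no yaw and the roof front edge at world x≈731. The blue handle points mostly toward the robot, the bell is on the right of the roof, and there is free room on the right half of the tray for the red handle. I'm moving around to above the red pan's handle.

Units first: shifts go in units of 5 mm and turns go in units of 0.1 rad. So -43 mm is -8.6, 42 mm is 8.4.

Request:
{"method": "send_path", "body": {"increments": "8.4 -2.8 0 0 0 0 85;8.4 -2.8 0 0 0 0 85;8.4 -2.8 0 0 0 0 85;8.4 -2.8 0 0 0 0 85;8.4 -2.8 0 0 0 0 85;8.4 -2.8 0 0 0 0 85;8.4 -2.8 0 0 0 0 85;8.4 -2.8 0 0 0 0 85;2.6 -8.6 0 0 0 0 85;2.6 -8.6 0 0 0 0 85;2.6 -8.6 0 0 0 0 85;2.6 -8.6 0 0 0 0 85"}}

```text
clock: 1.35
eef_pos: [459.7, -268.4, 231.1]
tool_rot: [-3.141, 0.0, 0.225]
force: [0.5, -0.4, 0.7]
width: 85.1
gripper_force: 0.0
```

Request:
{"method": "send_path", "body": {"increments": "2.6 -8.6 0 0 0 0 85;2.6 -8.6 0 0 0 0 85;2.6 -8.6 0 0 0 0 85;2.6 -8.6 0 0 0 0 85;2.6 -8.6 0 0 0 0 85;2.6 -8.6 0 0 0 0 85;-0.6 -9 0 0 0 -0.3 85;-0.6 -9 0 0 0 -0.3 85;-0.6 -9 0 0 0 -0.3 85;-0.6 -9 0 0 0 0 85;-0.6 -9 0 0 0 0 85;-0.6 -9 0 0 0 0 85"}}

```text
clock: 2.55
eef_pos: [384.4, 254.0, 231.4]
tool_rot: [3.142, -0.0, 0.315]
force: [0.6, -0.2, 1.0]
width: 84.8
gripper_force: 0.0
```

```bash
python3 - <<'E'
from h import *
print(delta((390,261,200)))
E
```

```text
[ 7.5 -4.9 31.4]
```

Request:
{"method": "send_path", "body": {"increments": "2 -1 0 0 0 0 85;0 0 0 0 0 0 85;0 0 0 0 0 0 85"}}

```text
clock: 2.85
eef_pos: [393.6, 258.9, 231.1]
tool_rot: [3.14, 0.001, 0.313]
force: [-0.0, -0.7, 0.2]
width: 84.8
gripper_force: 0.0
```

```bash
python3 - <<'E'
from h import *
s=ctrl.read_state();im=ctrl.get_image('wrist');cv2.imwrite('pics/w1.png',im);C=cam('wrist',s)
c=blobs(mask(im,*RED))[0];print(cv2.contourArea(c),cv2.boundingRect(c))
h=cv2.cvtColor(im,cv2.COLOR_BGR2HSV);print(proj(C,[(474,288,52),(474,288,0),(351,248,62)]))
h=h[:, :]; 
for p in proj(C,[(405,266,56),(390,261,56),(370,255,58)]): 
    print(p,h[int(p[1]),int(p[0])])
E
```

```text
7305.0 (272, 29, 95, 101)
[[321.19502472  85.64922812]
 [321.67301782  85.63382619]
 [321.69221123 225.34608372]]
[321.06120021 167.1257796 ] [ 23  90 252]
[321.2581445  183.29973441] [ 23  91 252]
[320.8412845  204.54762343] [ 23  90 252]
```

View pics/w1.png

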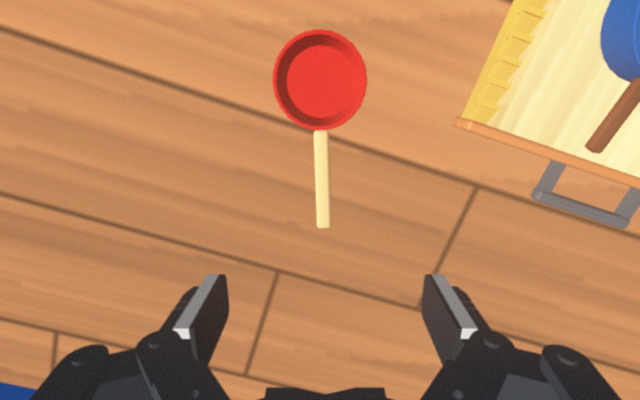

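The wrist view shows the red pan rim centred near (320,80) and its handle from (320,132) to (323,228), within a few pixels of my prediction. I'll refine those positions with rays.

```bash
python3 - <<'E'
from h import *
s=ctrl.read_state();im=cv2.imread('pics/w1.png');C=cam('wrist',s)
m=mask(im,(15,60,215),(32,140,255));m[:120]=0;m[240:]=0;m[:,:300]=0;m[:,345:]=0
cs=blobs(m);x,y,w,h=cv2.boundingRect(cs[0]);print(x,y,w,h)
ys=np.arange(y+3,y+h-3);mid=[(np.nonzero(m[j])[0].mean(),j) for j in ys]
P=plane(C,mid,57);print(P[0],P[-1]);d=np.polyfit(P[:,0],P[:,1],1);a=np.arctan(d[0]);print('angle',a)
c=blobs(mask(im,*RED))[0];e=cv2.fitEllipse(c);O=plane(C,[e[0]],52)[0];print('pan',O)
tip=plane(C,[(323,228)],62)[0];print('tip',tip,np.linalg.norm((tip-O)[:2]))
# axis from pan to tip
v=(tip-O)[:2];v/=np.linalg.norm(v);print(np.arctan2(-v[1],-v[0]));g=O[:2]+88*v;print('g',g,'line y',np.polyval(d,g[0]))
print(delta((g[0],np.polyval(d,g[0]),38)))
E
```

```text
313 131 17 98
[434.0893007  276.22058428  57.        ] [349.60387661 246.27338792  57.        ]
angle 0.33933860523210335
pan [478.42055145 290.65740557  52.        ]
tip [348.69388502 245.43404086  62.        ] 137.38326207550736
0.33543151862282733
g [395.3249365  261.68985862] line y 262.3355897867025
[  3.   -3.5 193.1]
```

To row units: 45 mm is 9, 30 mm is 6, -0.025 rad is -0.25.

Request:
{"method": "send_path", "body": {"increments": "0.6 -0.6 0 0 0 -0.25 50;0 0 9 0 0 0 50;0 0 9 0 0 0 50;0 0 9 0 0 0 50;0 0 6 0 0 0 50;0 0 3 0 0 0 50;0 0 2.6 0 0 0 50;0 0 0 0 0 0 50;0 0 0 0 0 0 50"}}

```text
clock: 3.8
eef_pos: [395.7, 263.6, 38.5]
tool_rot: [3.141, 0.0, 0.339]
force: [-0.5, -1.0, 0.4]
width: 50.1
gripper_force: 0.0
```

Request:
{"method": "send_path", "body": {"increments": "0 0 0 0 0 0 5;0 0 0 0 0 0 5;0 0 0 0 0 0 5;0 0 0 0 0 0 5;0 0 0 0 0 0 5;0 0 0 0 0 0 5;0 0 0 0 0 0 5;0 0 0 0 0 0 5"}}

```text
clock: 4.6
eef_pos: [395.3, 264.1, 38.7]
tool_rot: [3.142, -0.0, 0.34]
force: [-1.1, -1.0, 5.9]
width: 12.8
gripper_force: 60.6
```

Request:
{"method": "send_path", "body": {"increments": "0 0 -2 0 0 0 5;0 0 -6 0 0 0 5;0 0 -8 0 0 0 5;0 0 -8 0 0 0 5;0 0 -4 0 0 0 5;0 0 0 0 0 0 5"}}

```text
clock: 5.2
eef_pos: [396.6, 265.3, 181.4]
tool_rot: [-3.14, -0.006, 0.34]
force: [0.3, 0.6, -1.8]
width: 12.4
gripper_force: 59.8
```

```bash
python3 - <<'E'
from h import *
for n in('top','scene'):
    im=cv2.imread(f'pics/{n}0.png');C=cam(n)
    for nm,r,z in(('red',RED,52),('blue',BLUE,62)):
        for c in blobs(mask(im,*r),250):
            e=cv2.fitEllipse(c);p=plane(C,[e[0]],z)[0]
            if p[0]>400 and -50<p[1]<330: print(n,nm,e[0],e[1],p.round(1))
    # predicted outline centre of red/blue rim: project hand-known red
    print(n,proj(C,[(478.4,290.7,52)]))
s=ctrl.read_state();im=ctrl.get_image('wrist');cv2.imwrite('pics/w2.png',im);C=cam('wrist',s)
c=blobs(mask(im,*RED))[0];e=cv2.fitEllipse(c);print('held',e,plane(C,[e[0]],s['eef_pos'][2]-38.7+52))
print(proj(C,[(s['eef_pos']+[83.1,26.6,13.3])]))
for c in blobs(mask(im,*BLUE),200): print('blue w',cv2.boundingRect(c),plane(C,[cv2.fitEllipse(c)[0]],62))
E
```

```text
top red (224.23751831054688, 227.29544067382812) (27.979154586791992, 29.12843894958496) [475. 289.  52.]
top blue (321.1937561035156, 178.34442138671875) (38.70664596557617, 39.09387969970703) [618.6  10.9  62. ]
top [[223.69987775 226.11074472]]
scene red (427.44879150390625, 236.29493713378906) (30.841997146606445, 33.86637496948242) [492.2 291.7  52. ]
scene [[428.79028028 232.36645469]]
held ((326.7555236816406, 89.08679962158203), (208.7725372314453, 240.15940856933594), 89.50679779052734) [[476.33371089 292.44223989 194.66932002]]
[[331.47539015  80.14995825]]
```

Request:
{"method": "send_path", "body": {"increments": "0 0 0 0 0 -0.9 5;0 0 0 0 0 -0.9 5;0 0 0 0 0 -0.8 5;-0.4 3 0 0 0 0 5;-1 6 0 0 0 0 5;-1.2 9 0 0 0 0 5;-1.2 9 0 0 0 0 5;-1.2 9 0 0 0 0 5;-1.2 9 0 0 0 0 5;-1.2 9 0 0 0 0 5;-1 6 0 0 0 0 5;-0.6 4 0 0 0 0 5"}}

```text
clock: 6.45
eef_pos: [538.0, -28.9, 176.2]
tool_rot: [-3.14, 0.004, 0.596]
force: [-0.1, 0.4, -0.7]
width: 13.0
gripper_force: 59.8
```

Request:
{"method": "send_path", "body": {"increments": "0 3 0 0 0 0 5;0 0 0 0 0 0 5;0 0 0 0 0 0 5"}}

```text
clock: 6.75
eef_pos: [546.3, -36.5, 177.5]
tool_rot: [-3.14, 0.001, 0.601]
force: [-0.6, 0.5, -2.0]
width: 12.5
gripper_force: 59.8
```

```bash
python3 - <<'E'
from h import *
s=ctrl.read_state();im=ctrl.get_image('wrist');cv2.imwrite('pics/w3.png',im);C=cam('wrist',s)
c=blobs(mask(im,*RED))[0];e=cv2.fitEllipse(c);print('held',e,plane(C,[e[0]],s['eef_pos'][2]+13.3))
for c in blobs(mask(im,*BLUE),200): print('blue w',cv2.boundingRect(c))
im=ctrl.get_image('top');cv2.imwrite('pics/t3.png',im);C=cam('top')
im=ctrl.get_image('scene');cv2.imwrite('pics/s3.png',im[130:330,180:480].repeat(2,0).repeat(2,1))
print(delta((548.7,-37,62)))
E
```

```text
held ((326.56488037109375, 88.72792053222656), (208.10433959960938, 238.63275146484375), 89.19062805175781) [[616.44154798  10.32992154 190.76639177]]
[  1.2   2.2 116.2]
```

View pics/w3.png

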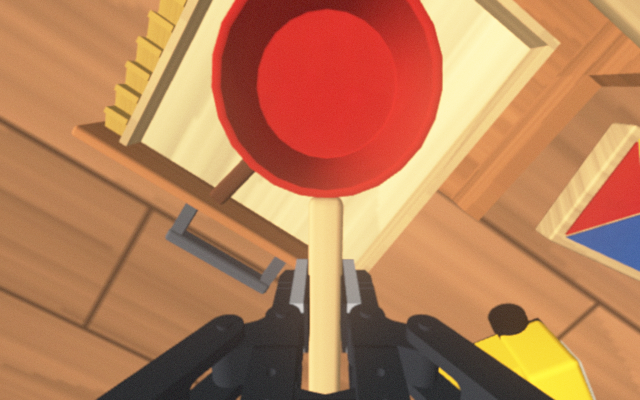

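View pics/s3.png

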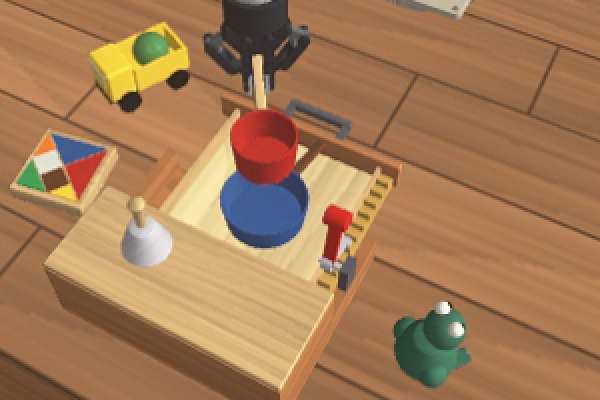

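The wrist view shows the red pan gripped squarely by its handle and nearly level. The scene view shows it hovering directly over the blue pan, with the knob still leaning over the teeth. I'll lower it to just above the rim and compare.

To row units: 25 mm is 5, 20 mm is 4.

Request:
{"method": "send_path", "body": {"increments": "0.4 0.4 4 0 0 0 5;0 0 5 0 0 0 5;0 0 3.4 0 0 0 5;0 0 0 0 0 0 5;0 0 0 0 0 0 5"}}

```text
clock: 7.4
eef_pos: [549.9, -37.4, 116.7]
tool_rot: [-3.141, -0.0, 0.601]
force: [-0.1, 0.1, -0.3]
width: 12.5
gripper_force: 59.7
```

```bash
python3 - <<'E'
from h import *
s=ctrl.read_state();print(s['eef_pos'])
for n in('top','scene'):
    im=ctrl.get_image(n);C=cam(n);h=s['eef_pos'][2]-38.7+52
    for nm,r,z in(('red',RED,h),('blue',BLUE,62)):
        for c in blobs(mask(im,*r),60):
            p=plane(C,[cv2.fitEllipse(c)[0]],z)[0]
            if 540<p[0]<700 and -50<p[1]<60: print(n,nm,cv2.boundingRect(c),p.round(1))
    cv2.imwrite(f'pics/{n}4.png',cv2.resize(im[140:250,270:370] if n=='top' else im[170:280,270:370],None,fx=5,fy=5,interpolation=cv2.INTER_CUBIC))
a=cv2.imread('pics/top4.png')[:,:400];cv2.imwrite('pics/both4.png',np.hstack([cv2.imread('pics/top4.png')[:,:400],cv2.imread('pics/scene4.png')[:,:400]]))
E
```

```text
[549.9241721  -37.42444081 116.65169917]
top red (307, 159, 18, 31) [615.1  26.2 130. ]
top blue (301, 161, 26, 38) [615.8  26.1  62. ]
scene red (295, 201, 33, 35) [634.4  17.4 130. ]
```

View pics/both4.png

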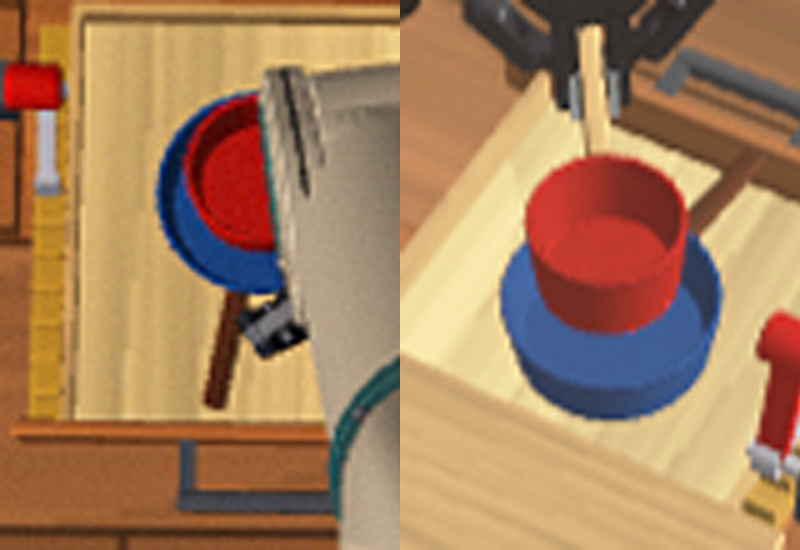

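The left (top) crop and the right (scene) crop both show the red pan over the blue one. The blue gap is larger toward the robot in the top view, so I'm checking that numerically.

```bash
python3 - <<'E'
from h import *
t=np.linspace(0,2*np.pi,60)
circ=lambda x,y,z,r:np.c_[x+r*np.cos(t),y+r*np.sin(t),0*t+z]
for n in('top','scene'):
    C=cam(n)
    for nm,(x,y,z,r) in dict(red=(622,12,130,42),blue=(620.5,12,62,60)).items():
        p=proj(C,circ(x,y,z,r));print(n,nm,p.min(0).round(1),p.max(0).round(1))
    print(proj(C,[(622,12,78),(632,12,78)]),C[3])
E
```

```text
top red [305.5 157.4] [336.2 187.4]
top blue [300.  157.4] [341.6 198.2]
[[320.84281159 176.06582049]
 [320.8710765  172.63076025]] [ 359.30859044   10.98657262 1373.21159788]
scene red [295.1 200.7] [328.2 227.1]
scene blue [290.1 210.7] [334.9 247.5]
[[312.0836184  225.43641419]
 [310.2375085  228.17636809]] [1153.03261485  327.45240291  948.0196234 ]
```

To row units: 10 mm is 2, 4 mm is 0.8.

Request:
{"method": "send_path", "body": {"increments": "0.2 0 3 0 0 0 5;0 0 3 0 0 0 5;0 0 2 0 0 0 5;0 0 1.2 0 0 0 5;0 0 0.8 0 0 0 5;0 0 0 0 0 0 5;0 0 0 0 0 0 5"}}

```text
clock: 8.2
eef_pos: [551.1, -37.8, 66.7]
tool_rot: [3.141, -0.001, 0.6]
force: [1.1, -1.0, -1.7]
width: 12.9
gripper_force: 59.8
```

Request:
{"method": "send_path", "body": {"increments": "0 0 0.4 0 0 0 5;0 0 0.2 0 0 0 5;0 0 0 0 0 0 5"}}

```text
clock: 8.5
eef_pos: [550.7, -37.8, 63.3]
tool_rot: [3.142, -0.0, 0.6]
force: [0.2, -0.4, -2.0]
width: 12.4
gripper_force: 59.8
```

Request:
{"method": "send_path", "body": {"increments": "0 0 0.3 0 0 0 5;0 0 0 0 0 0 5"}}

```text
clock: 8.7
eef_pos: [550.9, -37.9, 62.1]
tool_rot: [3.141, -0.0, 0.6]
force: [-0.9, -1.1, 3.3]
width: 12.6
gripper_force: 60.3
```

Contact at the expected height. Next I release with a small opening, rise and look.

To row units: -45 mm is -9, -40 mm is -8.

Request:
{"method": "send_path", "body": {"increments": "0 0 0.1 0 0 0 5;0 0 0 0 0 0 35;0 0 0 0 0 0 35;0 0 0 0 0 0 35;0 0 0 0 0 0 35;0 0 -3 0 0 0 35;0 0 -8 0 0 0 35;0 0 -9 0 0 0 35;0 0 -9 0 0 0 35;-8 0 0 0 0 0 0;-8 0 0 0 0 0 0;0 0 0 0 0 0 0"}}

```text
clock: 9.9
eef_pos: [479.5, -86.6, 206.3]
tool_rot: [-3.141, 0.006, 0.594]
force: [0.8, 0.1, -0.5]
width: -0.3
gripper_force: 0.0
```

```bash
python3 - <<'E'
from h import *
for n in('top','scene'):
    im=ctrl.get_image(n);cv2.imwrite(f'pics/{n}5.png',im)
    for nm,r in(('red',RED),('blue',BLUE)):
        for c in blobs(mask(im,*r),60): print(n,nm,cv2.boundingRect(c))
t=cv2.imread('pics/top5.png')[130:250,255:385];s=cv2.imread('pics/scene5.png')[170:290,260:390]
cv2.imwrite('pics/both5.png',cv2.resize(np.hstack([t,s]),None,fx=3,fy=3,interpolation=cv2.INTER_CUBIC))
E
```

```text
top red (308, 163, 29, 30)
top red (102, 310, 23, 20)
top red (402, 148, 17, 28)
top red (271, 152, 11, 10)
top blue (302, 159, 40, 40)
top blue (70, 392, 75, 8)
top blue (409, 161, 28, 16)
top blue (80, 306, 23, 18)
scene red (296, 214, 31, 32)
scene red (551, 198, 24, 28)
scene red (478, 68, 26, 58)
scene red (342, 233, 14, 28)
scene red (213, 206, 20, 23)
scene blue (81, 8, 69, 53)
scene blue (469, 1, 54, 71)
scene blue (541, 112, 75, 65)
scene blue (0, 0, 69, 25)
scene blue (575, 212, 26, 25)
scene blue (502, 65, 12, 25)
```

View pics/both5.png

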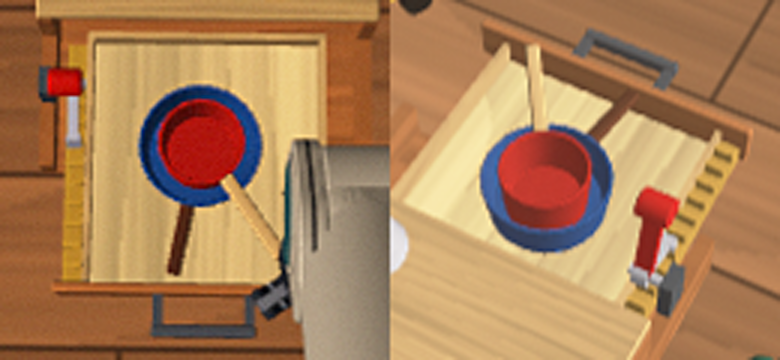

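The red pan sits centred inside the blue one, with its handle well to the right and the blue handle to the left. The pawl is still locked with its toe on a tooth. I'm going to the knob now.

Request:
{"method": "send_path", "body": {"increments": "0 0 0 0 0 1.48 0;0 0 0 0 0 1.48 0;0 0 0 0 0 1.48 0;0 0 0 0 0 1.48 0;4.4 -8.8 0 0 0 0 0;4.4 -8.8 0 0 0 0 0;4.4 -8.8 0 0 0 0 0;4.4 -8.8 0 0 0 0 0;4.4 -8.8 0 0 0 0 0;0 0 0 0 0 0 0"}}

```text
clock: 11.0
eef_pos: [595.2, 149.6, 205.7]
tool_rot: [-3.134, -0.003, 0.02]
force: [-0.7, -0.0, -0.6]
width: 0.2
gripper_force: 0.0
```

```bash
python3 - <<'E'
from h import *
print(delta((600,134,141)))
im=ctrl.get_image('scene');C=cam('scene')
print([cv2.boundingRect(c) for c in blobs(mask(im,*RED),60)])
print(proj(C,[(657,134,151)]))
E
```

```text
[ 4.2 16.1 64.6]
[(296, 214, 31, 32), (551, 198, 24, 28), (478, 68, 26, 58), (342, 233, 14, 28), (213, 206, 20, 23), (310, 51, 18, 10)]
[[349.40536922 238.07586218]]
```

Request:
{"method": "send_path", "body": {"increments": "0.8 3.2 4 0 0 0.2 0;0 0 6 0 0 0 0;0 0 3 0 0 0 0;0 0 0 0 0 0 0;2 0 0 0 0 0 0;2 0 0 0 0 0 0;2 0 0 0 0 0 0;2 0 0 0 0 0 0;2 0 0 0 0 0 0"}}

```text
clock: 11.95
eef_pos: [648.4, 121.4, 141.8]
tool_rot: [-3.141, -0.001, -0.012]
force: [0.4, -0.1, 0.2]
width: -0.4
gripper_force: 0.1
```

Request:
{"method": "send_path", "body": {"increments": "2 0 0 0 0 0 0;2 0 0 0 0 0 0;2 0 0 0 0 0 0;1 0 0 0 0 0 0;0 0 0 0 0 0 0;0 0 0 0 0 0 0"}}

```text
clock: 12.55
eef_pos: [681.8, 120.9, 141.2]
tool_rot: [3.142, 0.001, -0.012]
force: [-0.5, -0.7, -0.8]
width: -0.3
gripper_force: 0.0
```

```bash
python3 - <<'E'
from h import *
im=ctrl.get_image('scene');C=cam('scene')
print([cv2.boundingRect(c) for c in blobs(mask(im,*RED),60)])
print('released at',proj(C,[(721,134,139)]))
E
```

```text
[(296, 214, 30, 32), (551, 198, 24, 28), (478, 68, 26, 58), (213, 206, 20, 23), (329, 255, 18, 14), (310, 51, 18, 10)]
released at [[337.01393804 261.4450302 ]]
```

The pawl knob now projects at about (338,262), which is the released position. I'm backing off and going to the front of the pull.

To row units: -40 mm is -8, -20 mm is -4.

Request:
{"method": "send_path", "body": {"increments": "-4 0 0 0 0 0 0;-4 0 -4 0 0 0 0;-4 0 -8 0 0 0 0;-8 3.6 0 0 0 0 0;-8 4.8 0 0 0 0 0;-8 4.8 0 0 0 0 0;-8 4.8 0 0 0 0 0;-8 4.8 0 0 0 0 0;-2 0 0 0 0 0 0;0 0 0 0 0 0 0"}}

```text
clock: 13.6
eef_pos: [409.1, 9.9, 201.8]
tool_rot: [-3.142, 0.0, -0.013]
force: [1.5, -0.0, -0.1]
width: -0.3
gripper_force: 0.0
```

```bash
python3 - <<'E'
from h import *
print(delta((408,5,38)),ctrl.read_state()['eef_pos'])
s=ctrl.read_state();im=ctrl.get_image('wrist');cv2.imwrite('pics/w6.png',im)
print(proj(cam('wrist',s),[(441,5,53),(435,55,53),(435,-45,53)]))
im=ctrl.get_image('scene');print([cv2.boundingRect(c) for c in blobs(mask(im,*RED),60)])
E
```

```text
[ -1.    4.9 163.8] [409.07931583   9.88159172 201.79655273]
[[330.15925367 152.23957042]
 [272.05957457 159.90261164]
 [388.48284155 158.4325208 ]]
[(296, 214, 31, 32), (551, 198, 24, 28), (478, 68, 26, 58), (213, 206, 20, 23), (329, 255, 18, 14), (310, 51, 18, 10)]
```

View pics/w6.png

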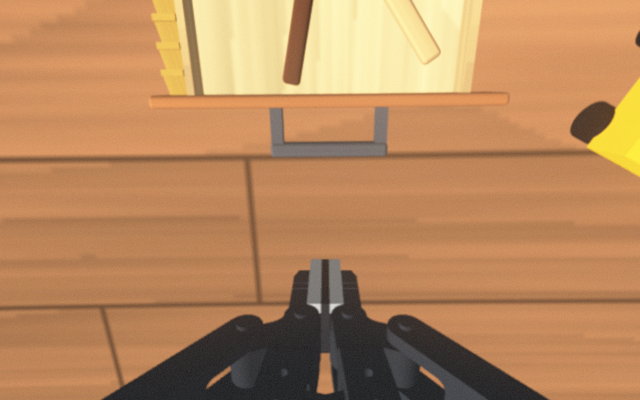

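The wrist view shows the bar front at row ~157, matching my prediction. The handles are well fanned and inside the side walls: blue tip at (292,80), red tip at (430,58). I'm descending and pushing.

To row units: -3 mm is -0.6, 45 mm is 9, 0.013 rad is 0.13.

Request:
{"method": "send_path", "body": {"increments": "-0.6 1 8 0 0 0.13 0;0 0 9 0 0 0 0;0 0 9 0 0 0 0;0 0 5 0 0 0 0;0 0 1.8 0 0 0 0;0 0 0 0 0 0 0;0.8 0 0 0 0 0 0;0.8 0 0 0 0 0 0;0.8 0 0 0 0 0 0;0.8 0 0 0 0 0 0;0.8 0 0 0 0 0 0;0.8 0 0 0 0 0 0"}}

```text
clock: 14.9
eef_pos: [428.2, 2.0, 55.5]
tool_rot: [3.133, 0.014, -0.024]
force: [-0.8, 0.1, -1.0]
width: -0.0
gripper_force: 0.0
```

Request:
{"method": "send_path", "body": {"increments": "-2.4 0 0 0 0 0 0;0 0 1.8 0 0 0 0;0 0 1.8 0 0 0 0;0 0 0 0 0 0 0"}}

```text
clock: 15.3
eef_pos: [415.1, 2.1, 36.8]
tool_rot: [3.133, 0.016, -0.024]
force: [-1.5, 0.2, 0.4]
width: 0.1
gripper_force: 0.0
```

```bash
python3 -c "
from h import *
print(ctrl.read_state()['qpos'].round(2),delta((440,4,38)))"
```

```text
[ 0.07  0.71 -0.22  2.28  0.69  0.24 -2.36] [24.8 -2.5 -1.6]
```

To row units: 10 mm is 2, 8 mm is 1.6.

Request:
{"method": "send_path", "body": {"increments": "1 0 0 0 0 0 0;1 0 0 0 0 0 0;1 0 0 0 0 0 0;1.4 0 0 0 0 0 0;2 0 0 0 0 0 0;2 0 0 0 0 0 0;2 0 0 0 0 0 0;2 0 0 0 0 0 0;2 0 0 0 0 0 0;2 0 0 0 0 0 0;1.6 0 0 0 0 0 0"}}

```text
clock: 16.4
eef_pos: [506.6, -0.0, 36.1]
tool_rot: [3.133, 0.014, -0.025]
force: [-1.6, 0.9, 0.8]
width: 0.3
gripper_force: 1.2
```

```bash
python3 -c "
from h import *
print(ctrl.read_state()['qpos'].round(2))
im=ctrl.get_image('scene');print([cv2.boundingRect(c) for c in blobs(mask(im,*RED),60)])"
```

```text
[ 0.18  0.77 -0.36  2.04  0.61  0.45 -2.25]
[(551, 198, 24, 28), (281, 236, 31, 23), (478, 68, 26, 58), (213, 206, 20, 23), (329, 255, 18, 14)]
```

Request:
{"method": "send_path", "body": {"increments": "1.6 0 0 0 0 0 0;1.6 0 0 0 0 0 0;1.2 0 0 0 0 0 0;0.8 0 0 0 0 0 0;0.8 0 0 0 0 0 0;0.6 0 0 0 0 0 0;0.6 0 0 0 0 0 0"}}

```text
clock: 17.15
eef_pos: [538.7, -0.9, 35.4]
tool_rot: [3.132, 0.02, -0.024]
force: [-11.1, 2.0, 8.9]
width: 0.5
gripper_force: 5.8
```

Request:
{"method": "send_path", "body": {"increments": "0.4 0 0 0 0 0 0;0.4 0 0 0 0 0 0"}}

```text
clock: 17.35
eef_pos: [538.7, -1.0, 35.2]
tool_rot: [3.13, 0.027, -0.024]
force: [-17.8, 3.4, 17.0]
width: -0.1
gripper_force: 9.2
```

Request:
{"method": "send_path", "body": {"increments": "0.4 0 0 0 0 0 0;0.4 0 0 0 0 0 0"}}

```text
clock: 17.55
eef_pos: [538.6, -1.1, 34.9]
tool_rot: [3.129, 0.034, -0.023]
force: [-24.7, 3.7, 22.3]
width: 0.0
gripper_force: 13.0
```

The arm is firmly stopped at TCP x=538.7. I'm backing off, rising and checking.

To row units: -45 mm is -9, 45 mm is 9.

Request:
{"method": "send_path", "body": {"increments": "-2 0 0 0 0 0 0;-3 0 0 0 0 0 0;-3 0 0 0 0 0 0;-1 0 -6 0 0 0 0;0 0 -9 0 0 0 0;0 0 -9 0 0 0 0;0 0 -9 0 0 0 0;0 8 0 0 0 0 0;0 9 0 0 0 0 0;0 9 0 0 0 0 0;0 9 0 0 0 0 0;0 9 0 0 0 0 0"}}

```text
clock: 18.75
eef_pos: [502.0, -221.4, 203.5]
tool_rot: [3.132, 0.012, -0.025]
force: [0.6, 0.8, -0.2]
width: 0.1
gripper_force: 0.0
```

Request:
{"method": "send_path", "body": {"increments": "0 9 0 0 0 0 0;0 9 0 0 0 0 0;0 0 0 0 0 0 0"}}

```text
clock: 19.05
eef_pos: [497.6, -318.3, 203.2]
tool_rot: [3.127, 0.014, -0.036]
force: [-0.5, -0.2, -0.4]
width: 0.3
gripper_force: 0.0
```

```bash
python3 - <<'E'
from h import *
for n in('top','scene'):
    im=ctrl.get_image(n);cv2.imwrite(f'pics/{n}7.png',im)
t=cv2.imread('pics/top7.png')[80:260,255:395];s=cv2.imread('pics/scene7.png')[170:350,190:390]
cv2.imwrite('pics/both7.png',cv2.resize(np.hstack([t,s]),None,fx=2.3,fy=2.3,interpolation=cv2.INTER_CUBIC))
im=cv2.imread('pics/top7.png');C=cam('top')
h=cv2.cvtColor(im,cv2.COLOR_BGR2HSV)
m=mask(im,(95,20,40),(125,120,140));m[:170]=0;m[230:]=0;m[:,:290]=0;m[:,360:]=0
for c in blobs(m,5): print('dark',cv2.boundingRect(c))
for c in blobs(mask(im,*RED),60)[:4]: print('red',cv2.boundingRect(c),plane(C,[cv2.fitEllipse(c)[0]],75))
print(proj(C,[(601-35+6,5,53),(601-35-6,5,53),(601,5,56),(601,167,48),(601,5,0)]))
E
```

```text
dark (307, 190, 33, 13)
dark (307, 189, 2, 10)
red (308, 137, 29, 18) [[716.61955871  10.01259702  75.        ]]
red (103, 310, 22, 20) [[205.62224672 595.21801335  75.        ]]
red (401, 147, 18, 29) [[ 671.34147821 -242.40805872   75.        ]]
red (272, 132, 11, 24) [[725.48400046 139.03801461  75.        ]]
[[323.11896954 194.79533941]
 [323.08778739 198.90504193]
 [323.19933048 184.72421257]
 [267.60830892 184.79808045]
 [323.08964982 188.08241799]]
```

View pics/both7.png

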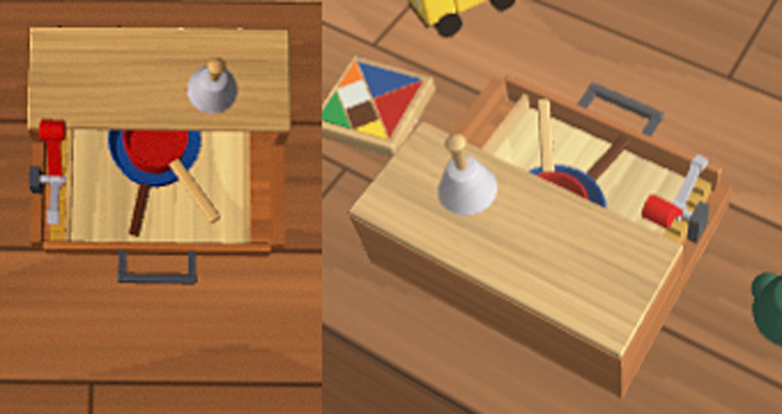

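The top and scene crops show the tray in with the pans nested, the pawl over against the roof and the bell in place. The panel's front edge is at about the cheek ends. I'm checking more precisely that this is the home stop, by edges.

```bash
python3 - <<'E'
from h import *
C=cam('top');im=cv2.imread('pics/top7.png').astype(float)
for nm,c0,c1 in(('roof/panel',285,300),('rightpart',352,360),('cheekL',269,272),('cheekR',373,377)):
    p=im[80:215,c0:c1].mean(1).sum(1);g=np.diff(p)
    k=[i for i in range(1,len(g)-1) if abs(g[i])>25 and abs(g[i])>=abs(g[i-1]) and abs(g[i])>=abs(g[i+1])]
    print(nm,[(80+i+.5,int(g[i])) for i in k])
for x in(590,601): print(x,proj(C,[(x+262,30,117),(x+130,30,117),(x,30,56),(x,30,48),(x,30,0)])[:,1].round(1))
cs=cv2.imread('pics/scene7.png')[150:300,230:400]
cv2.imwrite('pics/w8.png',cv2.resize(np.hstack([cs,cv2.imread('pics/top7.png')[120:270,255:390]]),None,fx=2.6,fy=2.6,interpolation=cv2.INTER_CUBIC))
im=cv2.imread('pics/scene7.png');C=cam('scene')
for c in blobs(mask(im,*RED),60): print(cv2.boundingRect(c))
E
```

```text
roof/panel [(91.5, 254), (100.5, -37), (117.5, 40), (128.5, -27), (134.5, -104), (184.5, -136), (187.5, -143), (190.5, 84)]
rightpart [(81.5, 48), (91.5, 87), (94.5, 31), (105.5, -46), (117.5, -26), (132.5, -25), (136.5, 153), (185.5, -136), (188.5, -116), (190.5, 120)]
cheekL [(91.5, 229), (93.5, -69), (97.5, 40), (100.5, -42), (106.5, -31), (110.5, -30), (117.5, 30), (126.5, 28), (128.5, -27), (135.5, -111), (141.5, 62), (151.5, -60), (160.5, -61), (163.5, 160), (184.5, -89), (188.5, 111)]
cheekR [(92.5, 148), (100.5, -32), (112.5, 25), (117.5, -31), (130.5, 31), (136.5, -102), (139.5, -25), (142.5, 39), (185.5, -67), (189.5, 119)]
590 [ 94.6 139.  188.4 188.9 191.6]
601 [ 91.  135.2 184.7 185.2 188. ]
(551, 198, 24, 28)
(478, 68, 26, 58)
(213, 206, 20, 23)
(329, 255, 18, 14)
(310, 51, 18, 10)
(284, 245, 21, 11)
```

The edges agree: the panel's inner face is flush with the cheek fronts (bay x≈0) and it met a hard stop, which fits 253 mm of tray plus a bay back wall, so the tray is home. Pawl, nest and bystanders all look right, so I'm handing in.

```bash
python3 -c "
from cell import ctrl
print(ctrl.finish_job())"
```

```text
the job is handed in; nothing more can be done
None
```

I handed the job in at about 19 s: the red pan is nested in the blue pan with the handles fanned, the pawl is released, and the tray is pushed home against its stop. I touched none of the bystanders; no verdict came back.

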